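# Fold up and cover a stirrer housing

### The job

Fold both hinged side panels of the plywood stirrer housing fully upright, then take the cover by its knob, set it square over the housing and slide it along the housing's length until the pin hidden beneath finds the socket and it drops on. Then press the cover fully home on the end walls against the sprung collar, and finish while still holding it down by the knob; do not let go. Leave everything else on the bench where it stands.

Things in the scene. Friction and masses are not known exactly. Their poses are not given: they have to be found in the camera images.
- housing: Plywood stirrer housing, fixed to the bench. Origin: centre of its underside, on the bench; x from one fixed end wall to the other, y from the right to the left hinged panel, z up. Base board 150 (x) x 122 (y) x 14 mm. End walls at x = +-67 mm, 8 mm thick, 118 mm long in y, tops 76 mm above the bench.
- slot (a point): Middle of the housing, 90 mm above its underside. A fixed upright steel pin, 10 mm across, its flat top (edge broken 1 mm) at this height, stands on the line y = 0 of the housing, anywhere from x = -9 to +9 mm from here (motor on a slotted mount; not measured: look or feel for it). Round it is a sprung collar, 32 mm across, its top 8 mm below the pin's.
- left_panel (a joint): Hinge of the left (+y) side panel, rad: 0 = lying out level, 1.571 = upright (stop). Starts at 0.3 to 0.65. Stiff: stays where left, moved by about 1 N at the tab. Hinge line parallel to housing x, at housing y = +61, z = 14 mm. Panel 150 mm along the hinge, 60 mm from hinge to free edge, 6 mm thick (below the hinge line when level, outside it when upright).
- right_panel (a joint): The same for the right (-y) side panel, hinge line at housing y = -61 mm, z = 14 mm: 0 = level, 1.571 = upright.
- left_panel_tab (a point): Point in the tab of the left panel, mid-width and mid-thickness, 82 mm from the hinge line. The tab is in the middle of the free edge, 30 mm wide along the hinge, 6 mm thick, and runs from 60 to 96 mm from the hinge. x axis along the hinge.
- right_panel_tab (a point): The same point in the right panel's tab.
- cover: Loose plywood cover, about 0.18 kg: plate 160 (x) x 108 (y) x 9 mm, a square knob in the middle of its top. Origin: centre of the underside; z up. In the underside, right below the knob, a 14 x 14 mm socket, 23 mm deep, for the pin. It goes on with its long side along housing x (either way round), between the two upright tabs (7 mm free either side).
- knob (a point): Centre of the cover's knob, 30 mm above the cover's underside, 21 mm above its plate. Knob 36 x 36 mm, 42 mm tall, sides parallel to the plate's. Its height above the bench: 120 mm with the cover riding on the pin's top, 112 mm dropped over the pin and resting on the free collar, 106 mm pressed home on the end walls.
- collar (a joint): How far the sprung collar round the pin is pressed down, m: 0 = free, 0.006 with the cover fully home on the end walls. It pushes up with 4 N at 0 and 9 N at 0.006, so an unheld cover rises again.
- flask: Bystander, leave alone: conical glass flask, 82 mm across, 130 mm high. Origin: centre of its underside.
- jar: Bystander, leave alone: squat brown jar with a dark lid, 68 mm across, 95 mm high. Origin: centre of its underside.
- bottle: Bystander, leave alone: white plastic bottle, 56 mm across, 130 mm high. Origin: centre of its underside.
- dishes: Bystander, leave alone: stack of culture dishes, 58 mm across, 28 mm high. Origin: centre of its underside.
- driver: Bystander, leave alone: black-handled screwdriver lying down, 170 mm long.
Mind the look-alikes: they are no part of the job. Leave any green or yellow look-alike of the cover alone.

How it is judged:
By the outcome, as a careful person would: the job done as asked, in the order asked, and still so for the second after the job is handed in, while the arm keeps its last pose, push and grip.
It also fails if it takes over 67 s, if anything falls off the work surface, if the arm or the gripper's body presses on something with over 40 N, if the wrist force passes 120 N, or if a joint passes its speed limit or range.

### The arm

A 6-joint arm with a two-finger parallel gripper is mounted at the origin on the work surface. World frame = base frame: x ahead of the robot, y to its left, z up, the work surface at z = 0. Lengths are in mm, angles in rad, forces in N, time in s.
With the tool pointing down it reaches from about 350 to 975 mm from the base axis. Payload 7.1 kg.
Tool frame: the origin (TCP) lies at the very end of the fingers, on their centre line; the grasp point (between the pads) lies 19 mm behind it; y points along the fingers, z is the direction in which the jaws open and shut, and the axes are right-handed (so a half turn about y gives the same grasp; the last joint's range is limited). The gripper opens to 88 mm and grips with 3 to 60 N. Pads are 20 mm wide; open, the fingers measure 115 mm over their backs; the gripper's body (75 mm by 178 mm) begins 61 mm behind the grasp point.
Start: joints at [1.276, 0.423, 1.63, -0, 1.089, -0.019], TCP at [170.166, 601.372, 222.675] pointing down, gripper open.
Joint ranges: [-3, 3], [-0.9, 2.11], [0.09, 2.58], [-1.31, 4.45], [0.11, 2.69], [-2.54, 2.54]. Speed limits (rad/s): [2.39, 2.39, 3.01, 3.14, 3.14, 3.14].

### API

Orientations are given as a rotation vector (axis times angle).
In Python, from workcell import ctrl gives the robot as it stands.
- The arm moves only by the shell command python3 -m jog 'ROWS'. ROWS is JSON, a list of rows, each a list of 3 entries, a list of its own where there are three numbers: the opening, from 0 (shut) to 1 (fully open), then the shift along the tool's x, y, z in cm, then the turn, a rotation vector about the tool's x, y, z in rad. In form: [[claw, [dx, dy, dz], [wx, wy, wz]], ...]. A call has 1 to 8 rows; each row is the pose to reach, as a shift and turn from the pose commanded when the call began, along the tool's axes at that moment; what a row does not reach only later rows make up. A row lasts 1/10 s, in which the tool goes at most 50 mm and 8.59 degrees, less where a joint would pass 70% of its speed; a pose out of reach is approached as far as the arm can. A call with a gripper value outside its range is refused whole. The fingers move at their own pace and stop on an object; the grip force is fixed at half the most. Time passes only in rows, so rows that repeat a pose let the fingers close. It gives the time, the measured TCP pose, the force and the opening at its end, in the units of the state.
- ctrl.get_obs(): the state, without advancing time (a new reading comes with each control period).
- ctrl.get_image(name): name is "side" or "top" or "wrist"; returns a dict with "color" (480x640x3 uint8, red, green, blue), "z_map" (480x640 float32, mm along the optical axis (not along the pixel's ray), 0 where there is no reading), "fx", "fy", "cx", "cy" (pixels), "pose" (4x4, takes a point from camera to world coordinates). Camera axes: x right, y down, z forward; pixel columns grow to the right and rows downward; lengths in mm; the calibration is good to about 2 mm. A picture is of the moment at which its call begins.
- ctrl.close_job(): hands the job in, once; it reports no verdict.
The state is a dict: "t": time; "qpos": joint angles; "qvel": joint speeds; "joint_torque": joint torques, N m; "ee_pos": TCP position; "orientation": TCP orientation; "ft_force": force on the tool from outside, world axes, zero at the start; "moment": the same for the moment, N m; "width": finger opening in mm.
Only numpy, scipy, OpenCV 4.12 (cv2) and the standard library are available. Lean on these libraries where they do the work, as an engineer would, in place of code of your own. Each camera call takes 0.05 s, during which the arm holds its last target.

## Working session

There is one attempt and no reset: what is moved stays moved. The work goes in short steps, Python scripts to look and compute and a shell command to move; the robot and the scene stay as the last step left them, time stands still between calls to the robot, and variables do not carry over. Pictures are saved under pics/ and viewed, and the job is handed in when it is done.

```bash
ls; mkdir -p pics
python3 - <<'E'
from workcell import ctrl
import cv2,numpy as np
print(ctrl.get_obs())
for n in ["side","top","wrist"]:
    im=ctrl.get_image(n)
    cv2.imwrite(f"pics/{n}0.png",im["color"][:,:,::-1]); np.savez(f"{n}0.npz",**im)
    print(n,im["fx"],im["cx"],im["cy"],np.round(im["pose"],3).tolist(),(im["z_map"]>0).mean())
E
```

```text
pics
{'t': 0.0, 'qpos': array([ 1.27599934e+00,  4.23813954e-01,  1.63065330e+00, -3.38638905e-06,
        1.08861897e+00, -1.90095276e-02]), 'qvel': array([ 2.18011628e-04, -1.46701205e-03,  1.37532809e-03,  4.44768785e-05,
        1.67320049e-03, -1.99950784e-03]), 'joint_torque': array([ 1.01712714e-03, -5.44625080e+01, -2.73670113e+01,  6.45440910e-02,
        2.26516515e-02, -1.12673979e-04]), 'ee_pos': array([170.01514085, 600.86938094, 221.9329111 ]), 'orientation': array([-1.5614118 ,  0.21670297, -0.21634001]), 'ft_force': array([-0.336649  , -0.17490327,  1.38381326]), 'moment': array([-0.01813473, -0.01293866, -0.01407442]), 'width': 87.83329858069894}
side 525.9528344471822 306.587150395694 249.7324545250949 [[0.999, -0.027, 0.041, 433.622], [-0.049, -0.643, 0.764, -913.153], [0.006, -0.765, -0.644, 904.847], [0.0, 0.0, 0.0, 1.0]] 0.9959635416666667
top 470.37178780531025 330.76334868051924 243.00233235553142 [[-0.008, -0.985, 0.174, 244.075], [-1.0, 0.005, -0.018, 36.096], [0.017, -0.174, -0.985, 1503.577], [0.0, 0.0, 0.0, 1.0]] 0.995927734375
wrist 413.43686424942166 322.7598345352802 241.6710061851359 [[0.272, 0.932, 0.241, 103.956], [0.962, -0.263, -0.069, 619.862], [-0.001, 0.251, -0.968, 382.595], [0.0, 0.0, 0.0, 1.0]] 0.9959798177083333
```

View pics/side0.png

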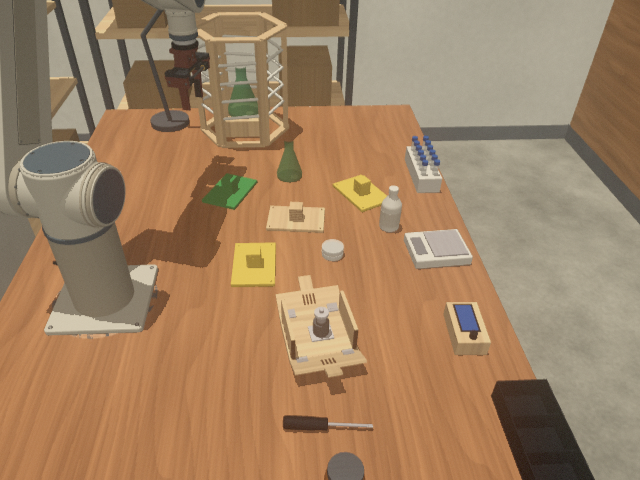

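View pics/top0.png

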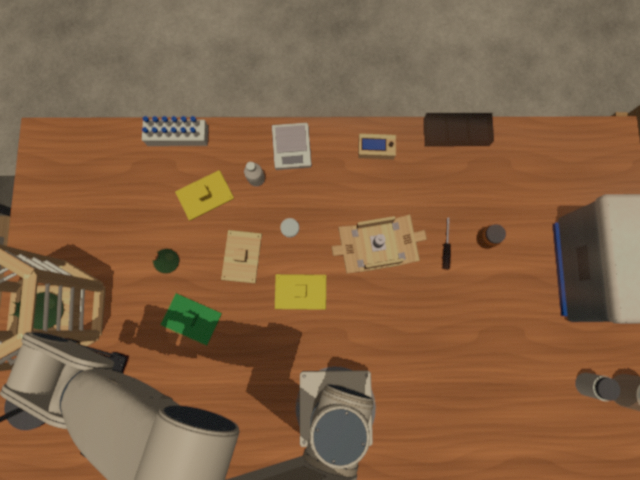

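View pics/wrist0.png

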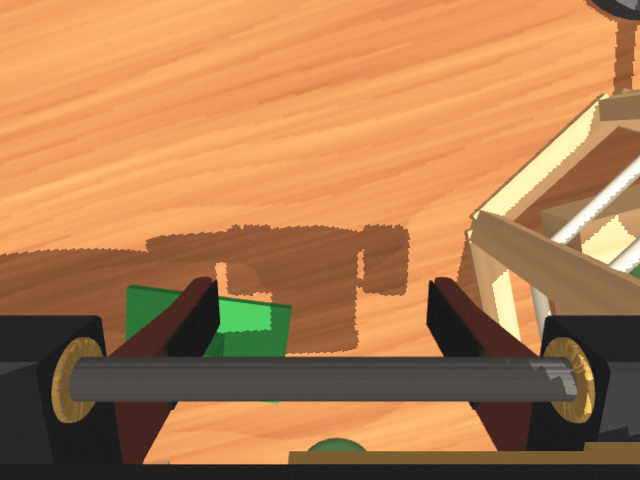

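Candidates for the cover: the bare plywood one at top (241,256) / side (296,217); yellow ones at top (204,195) and (300,291); a green one at top (192,319). By the description I choose the bare plywood one. The housing is at top (380,243) / side (320,330), with its tabs at top (337,250) and (421,236).

```bash
cat > h.py <<'E'
import numpy as np,cv2
def cloud(im):
    z=im["z_map"].astype(float); v,u=np.mgrid[0:480,0:640]
    P=np.stack([(u-im["cx"])/im["fx"]*z,(v-im["cy"])/im["fy"]*z,z,np.ones_like(z)],-1)
    W=(P@np.asarray(im["pose"]).T)[...,:3]; W[z<=0]=np.nan
    return W
def proj(im,p):
    c=np.linalg.inv(im["pose"])@np.append(p,1); return im["fx"]*c[0]/c[2]+im["cx"],im["fy"]*c[1]/c[2]+im["cy"]
def ray(im,u,v,z):
    T=np.asarray(im["pose"]); d=T[:3,:3]@np.array([(u-im["cx"])/im["fx"],(v-im["cy"])/im["fy"],1]); return T[:3,3]+d*(z-T[2,3])/d[2]
def load(n): return dict(np.load(n+".npz"))
E
python3 - <<'E'
from h import *
for n,(u0,v0,u1,v1) in {"top":(215,225,270,290),"side":(255,190,340,240)}.items():
    im=load(n+"0"); W=cloud(im); c=im["color"][v0:v1,u0:u1]
    cv2.imwrite(f"pics/crop_cover_{n}.png",cv2.resize(c[:,:,::-1],None,fx=7,fy=7,interpolation=cv2.INTER_CUBIC))
for n,(u0,v0,u1,v1) in {"top":(325,205,435,285),"side":(265,270,375,385)}.items():
    im=load(n+"0"); c=im["color"][v0:v1,u0:u1]
    cv2.imwrite(f"pics/crop_h_{n}.png",cv2.resize(c[:,:,::-1],None,fx=5,fy=5,interpolation=cv2.INTER_CUBIC))
for n in ("top","side"):
    im=load(n+"0"); W=cloud(im)
    # cover plate
    for nm,(u0,v0,u1,v1),lo,hi in [("plate",{"top":(215,225,270,290),"side":(255,200,340,240)}[n],5,14),("knob",{"top":(215,225,270,290),"side":(255,195,340,240)}[n],45,60)]:
        R=W[v0:v1,u0:u1]; m=(R[...,2]>lo)&(R[...,2]<hi); p=R[m]
        r=cv2.minAreaRect(p[:,:2].astype(np.float32)); print(n,nm,len(p),p.mean(0).round(1),r)
    print(n,"table z",np.nanmedian(W[300:310,300:330,2]) if n=="side" else np.nanmedian(W[180:200,300:330,2]))
E
```

```text
top plate 1383 [464.7 295.3   9. ] ((466.25457763671875, 293.90570068359375), (208.43753051757812, 174.5105743408203), 0.9314612150192261)
top knob 134 [464.9 296.1  51.3] ((465.35302734375, 296.4367980957031), (37.21342849731445, 35.61405944824219), 86.60590362548828)
top table z 0.2678209140024137
side plate 1112 [467.6 287.7   8.7] ((484.4390563964844, 279.6387939453125), (140.32876586914062, 200.76309204101562), 82.30791473388672)
side knob 113 [467.1 293.2  49.9] ((467.1029357910156, 295.6156921386719), (41.57981872558594, 35.4472541809082), 80.87061309814453)
side table z 22.409898489218676
```

View pics/crop_cover_top.png

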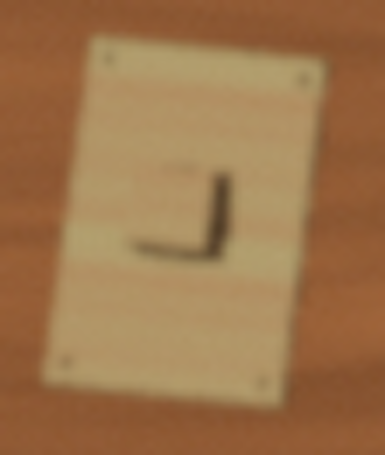

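View pics/crop_h_top.png

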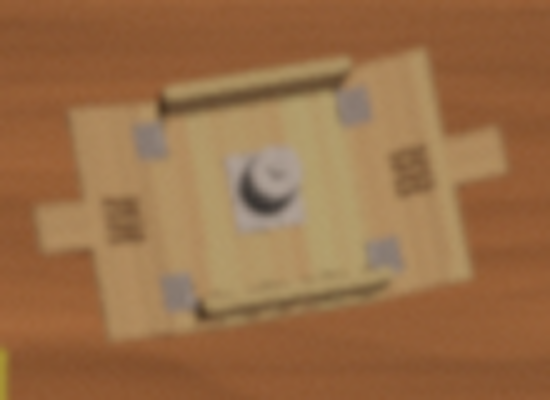

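View pics/crop_h_side.png

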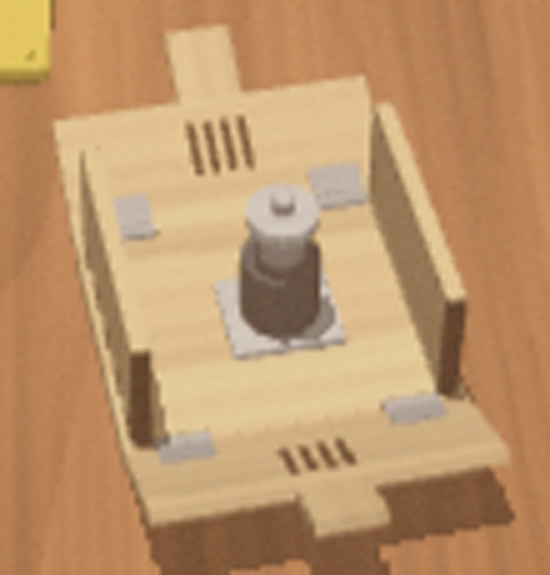

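Run:
```python
from h import *
np.set_printoptions(suppress=True,precision=1)
im=load("top0"); 
hsv=cv2.cvtColor(im["color"],cv2.COLOR_RGB2HSV)
print(hsv[240,228],hsv[256,300-80],hsv[280,228],hsv[205,290])
# cover plate mask
for n,(u0,v0,u1,v1) in {"top":(215,225,270,290),"side":(262,195,332,235)}.items():
    im=load(n+"0");hsv=cv2.cvtColor(im["color"],cv2.COLOR_RGB2HSV); W=cloud(im)
    m=np.zeros((480,640),np.uint8); s=np.s_[v0:v1,u0:u1]
    m[s]=((W[s][...,2]>5)&(W[s][...,2]<14)&(hsv[s][...,1]<(150))).astype(np.uint8)
    k,l,st,_=cv2.connectedComponentsWithStats(m); b=1+st[1:,4].argmax()
    vs,us=np.where(l==b); p=np.array([ray(im,u,v,9)[:2] for u,v in zip(us,vs)])
    r=cv2.minAreaRect(p.astype(np.float32)); print(n,"cover",len(p),r)
    T=W[s]; q=T[(T[...,2]>46)&(T[...,2]<56)]; print("knob",q.mean(0),len(q))
for n,(u0,v0,u1,v1) in {"top":(325,205,435,285),"side":(265,265,375,385)}.items():
    im=load(n+"0"); W=cloud(im)[v0:v1,u0:u1]
    m=((W[...,2]>68)&(W[...,2]<80)).astype(np.uint8)
    k,l,st,ce=cv2.connectedComponentsWithStats(m,connectivity=8)
    for i in range(1,k):
        if st[i,4]<8: continue
        p=W[l==i]; r=cv2.minAreaRect(p[:,:2].astype(np.float32)); print(n,"z70-80",st[i,4],p.mean(0),r)
    p=W[(W[...,2]>80)&(W[...,2]<88)]; print("collar",len(p),p.mean(0))
    p=W[(W[...,2]>87)]; print("pin",len(p),p)
```

```text
[ 18 110 176] [ 12 164 149] [ 17 125 153] [ 12 163 149]
top cover 1264 ((465.02801513671875, 295.05029296875), (112.40342712402344, 161.86827087402344), 83.34640502929688)
knob [465.  296.5  50.9] 118
side cover 1108 ((466.78509521484375, 292.481689453125), (114.89514923095703, 159.92613220214844), 83.75537872314453)
knob [467.2 294.   50.2] 106
top z70-80 101 [ 564.7 -131.5   75.3] ((564.9067993164062, -130.2133331298828), (9.92204761505127, 117.42231750488281), 8.834717750549316)
top z70-80 96 [ 432.5 -150.    75.4] ((433.1792297363281, -152.65792846679688), (8.818662643432617, 118.28237915039062), 9.545662879943848)
collar 91 [ 499.4 -141.7   82.8]
pin 5 [[ 505.1 -137.9   89.4]
 [ 505.4 -153.5   87. ]
 [ 501.3 -143.5   92.8]
 [ 492.9 -134.7   87.8]
 [ 493.  -147.    87.2]]
side z70-80 192 [ 567.2 -135.4   74.8] ((567.11572265625, -131.78329467773438), (9.616759300231934, 121.39805603027344), 9.345855712890625)
side z70-80 189 [ 435.5 -158.    75.1] ((435.2414855957031, -154.4641876220703), (8.73237419128418, 122.24905395507812), 9.302755355834961)
side z70-80 28 [ 505.2 -152.1   76.4] ((507.3446044921875, -151.07388305664062), (14.966591835021973, 30.182973861694336), 89.64743041992188)
collar 102 [ 507.7 -144.3   81.8]
pin 7 [[ 502.9 -141.8   89.2]
 [ 504.8 -145.2   89.6]
 [ 506.9 -144.9   89.2]
 [ 509.1 -144.7   89. ]
 [ 511.1 -145.8   90. ]
 [ 506.9 -146.2   87.6]
 [ 508.9 -147.    88.2]]
```

Run:
```python
from h import *
np.set_printoptions(suppress=True,precision=2)
a=np.radians(9.6)
C={"top":np.array([499,-141.4]),"side":np.array([501.2,-143.1])}
for n,(u0,v0,u1,v1) in {"top":(325,205,435,285),"side":(265,265,375,385)}.items():
    W=cloud(load(n+"0"))[v0:v1,u0:u1].reshape(-1,3); W=W[~np.isnan(W[:,0])]
    d=W[:,:2]-C[n]; hx=d@[np.cos(a),np.sin(a)]; hy=d@[-np.sin(a),np.cos(a)]; z=W[:,2]
    for s,nm in ((1,"left"),(-1,"right")):
        m=(abs(hx)<60)&(hy*s>70)&(hy*s<160)&(z>16)
        y=hy[m]*s-61; zz=z[m]-14
        ang=np.arctan2(zz,y); r=np.hypot(y,zz)
        k=(r>30)
        tab=r>70
        print(n,nm,m.sum(),"ang",np.median(ang[k]),ang[k].std(),"rmax",r.max(),"tab n",tab.sum(),"hx",hx[m][tab].mean(),hx[m][tab].min(),hx[m][tab].max())
from scipy.spatial.transform import Rotation as R
from workcell import ctrl
print(R.from_rotvec(ctrl.get_obs()["orientation"]).as_matrix())
```

```text
top left 634 ang 0.420477680773215 0.0644724111674757 rmax 98.05068779235181 tab n 80 hx 0.38726292902079135 -14.887894922982017 16.78596530758747
top right 682 ang 0.5059855647030043 0.0690181061101535 rmax 97.93392508126182 tab n 83 hx -0.9278364286224564 -15.851970032155721 14.360645228599859
side left 1165 ang 0.4010734075284302 0.04980397218871517 rmax 97.58560382727244 tab n 135 hx 0.2950516413303298 -14.806338101548258 15.399517807313504
side right 856 ang 0.501373953394071 0.031085900292631207 rmax 98.70498945472556 tab n 130 hx -1.1709469679178408 -15.885904231579492 14.790370117026702
[[ 0.96 -0.    0.27]
 [-0.27 -0.    0.96]
 [-0.   -1.   -0.  ]]
```

```bash
cat >> h.py <<'E'
from scipy.spatial.transform import Rotation as R
HA=np.radians(9.6); HC=np.array([500.1,-142.3]); 
def hw(x,y,z): 
    return np.array([HC[0]+x*np.cos(HA)-y*np.sin(HA),HC[1]+x*np.sin(HA)+y*np.cos(HA),z])
def to(p,head):
    "shift cm and turn in tool axes from measured pose to vertical tool at p, jaw heading (deg)"
    from workcell import ctrl
    o=ctrl.get_obs(); A=R.from_rotvec(o["orientation"])
    h=np.radians(head); z=np.array([np.cos(h),np.sin(h),0]); y=np.array([0,0,-1.]); x=np.cross(y,z)
    B=R.from_matrix(np.stack([x,y,z],1))
    print("t",round(o["t"],2),"at",o["ee_pos"].round(1),"->",np.round(p,1),"shift cm",(A.inv().apply(p-o["ee_pos"])/10).round(2),"turn",(A.inv()*B).as_rotvec().round(3),"f",o["ft_force"].round(1),"w",round(o["width"],1))
E
python3 -c "
from h import *
to(hw(0,141.1,130),9.6)"
```

```text
t 0.15 at [170.1 601.  222.1] -> [476.6  -3.2 130. ] shift cm [ 45.94   9.26 -49.78] turn [1.000e-03 1.127e+00 1.000e-03] f [-0.6  0.2 -0.6] w 87.8
```

```bash
python3 -m jog '[[1,[3,0,-3.3],[0,0.1,0]],[1,[6.6,0,-7.1],[0,0.24,0]],[1,[9.9,0,-10.8],[0,0.38,0]],[1,[13.2,0,-14.4],[0,0.5,0]],[1,[16.5,0,-18],[0,0.62,0]],[1,[19.8,0,-21.6],[0,0.75,0]],[1,[23.1,0,-25.2],[0,0.88,0]],[1,[26.4,0,-28.8],[0,1.0,0]]]'
python3 -c "
from h import *
to(hw(0,141.1,130),9.6)"
```

```text
t: 0.95
ee_pos: [346.2, 250.6, 222.7]
orientation: [-1.332, 0.993, -0.993]
ft_force: [1.6, -0.1, 0.0]
width: 87.7
t 0.95 at [346.2 250.6 222.7] -> [476.6  -3.2 130. ] shift cm [28.05  9.27  5.23] turn [-0.     0.123 -0.   ] f [ 1.6 -0.1  0. ] w 87.7
```

```bash
python3 -m jog '[[1,[4.5,1,0.8],[0,0.05,0]],[1,[9,2.5,1.6],[0,0.12,0]],[1,[13.5,4,2.5],[0,0.123,0]],[1,[18,5.5,3.4],[0,0.123,0]],[1,[22.5,7,4.2],[0,0.123,0]],[1,[26,8.4,4.8],[0,0.123,0]],[1,[28,9.2,5.2],[0,0.123,0]],[1,[28,9.2,5.2],[0,0.123,0]]]'
python3 - <<'E'
from h import *
from workcell import ctrl
to(hw(0,141.1,26.5),9.6)
im=ctrl.get_image("wrist"); cv2.imwrite("pics/w1.png",im["color"][:,:,::-1]); np.savez("w1.npz",**im)
print(proj(im,hw(0,139,45)), proj(im,hw(0,0,90)))
E
```

```text
t: 1.75
ee_pos: [477.3, -2.4, 129.6]
orientation: [-1.285, 1.085, -1.083]
ft_force: [-0.1, 0.0, -0.5]
width: 88.0
t 1.75 at [477.3  -2.4 129.6] -> [476.6  -3.2  26.5] shift cm [ 0.06 10.31 -0.07] turn [ 0.001  0.001 -0.   ] f [-0.1  0.  -0.5] w 88.0
(np.float64(322.09159158306034), np.float64(253.79075295818149)) (np.float64(321.4914680785586), np.float64(498.7877278345071))
```

View pics/w1.png

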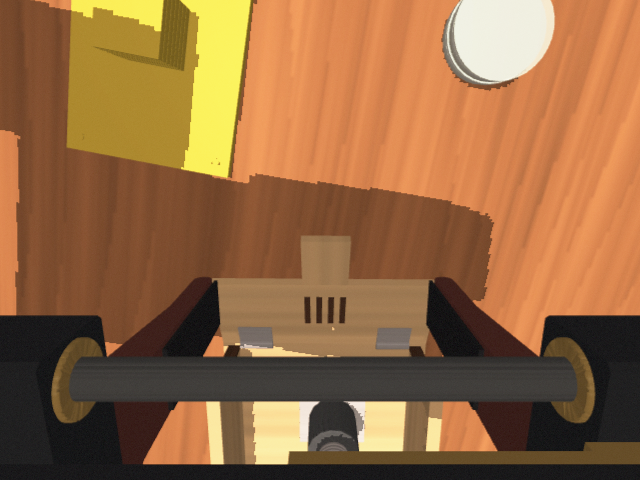

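The wrist view shows the left tab at about (326,258), between the fingers, with its end at row 237 and root at row 280. Next I check its position with the depth map.

Run:
```python
from h import *
np.set_printoptions(suppress=True,precision=1)
im=load("w1"); W=cloud(im)
for u,v in [(304,258),(326,258),(348,258),(326,240),(326,275),(326,290)]:
    d=W[v,u,:2]-HC; print(u,v,W[v,u], d@[np.cos(HA),np.sin(HA)], d@[-np.sin(HA),np.cos(HA)])
for u,v in [(230,380),(415,380),(230,450),(415,450)]:
    d=W[v,u,:2]-HC; print(u,v,W[v,u], d@[np.cos(HA),np.sin(HA)], d@[-np.sin(HA),np.cos(HA)])
```

```text
304 258 [466.3  -9.3  46.6] -11.117701353820596 136.74321664348855
326 258 [479.6  -6.6  47.9] 2.4030787365530575 137.17281755910955
348 258 [493.2  -5.2  45. ] 16.04014771477659 136.32188324596356
326 240 [477.6   5.1  49.9] 2.3457826000011353 149.04856534396808
326 275 [481.9 -19.5  41.8] 2.488595760852461 124.08134244044432
326 290 [484.  -31.8  35.8] 2.5706618108668113 111.64458049518316
230 380 [456.6  21.1 225.8] -15.649516544860761 168.39054265558693
415 380 [488.5  27.  226.4] 16.770688814024695 168.8772373529154
230 450 [ 438.4 -148.5   55.7] -61.8680206270863 4.217319593104343
415 450 [ 563.2 -131.2   50.9] 64.10016085782988 0.43700038746346437
```

```bash
python3 -m jog '[[0.7,[0,3,0],[0,0,0]],[0.7,[0,6.5,0.1],[0,0,0]],[0.6,[0,9,0.1],[0,0,0]],[0.5,[0,10.3,0.1],[0,0,0]],[0.4,[0,10.3,0.1],[0,0,0]],[0,[0,10.3,0.1],[0,0,0]],[0,[0,10.3,0.1],[0,0,0]],[0,[0,10.3,0.1],[0,0,0]]]'
python3 -m jog '[[0,[0,0,0],[0,0,0]],[0,[0,0,0],[0,0,0]]]'
python3 - <<'E'
from h import *
np.set_printoptions(suppress=True,precision=2)
to(hw(0,141.1,26.5),9.6)
from workcell import ctrl
im=ctrl.get_image("wrist"); cv2.imwrite("pics/w2.png",im["color"][:,:,::-1])
th0=.40
for th in np.linspace(th0,1.62,13):
    f=lambda t:np.array([61+86*np.cos(t)+3*np.sin(t),14+86*np.sin(t)-3*np.cos(t)])
    d=f(th)-f(th0); print(round(th,2),"x",(-d[0]/10).round(2),"y",(-d[1]/10).round(2))
E
```

```text
t: 2.6
ee_pos: [478.4, -0.1, 28.8]
orientation: [-1.285, 1.081, -1.082]
ft_force: [0.4, 1.4, 1.5]
width: 29.4
t: 2.8
ee_pos: [478.4, -0.0, 28.3]
orientation: [-1.284, 1.081, -1.082]
ft_force: [-0.1, 5.1, 2.5]
width: 29.7
t 2.8 at [478.4  -0.   28.3] -> [476.6  -3.2  26.5] shift cm [ 0.28  0.18 -0.23] turn [-0.  0. -0.] f [-0.1  5.1  2.5] w 29.7
0.4 x -0.0 y -0.0
0.5 x 0.35 y -0.8
0.6 x 0.79 y -1.56
0.7 x 1.29 y -2.27
0.81 x 1.87 y -2.93
0.91 x 2.51 y -3.52
1.01 x 3.21 y -4.05
1.11 x 3.96 y -4.5
1.21 x 4.75 y -4.88
1.32 x 5.57 y -5.17
1.42 x 6.42 y -5.38
1.52 x 7.29 y -5.5
1.62 x 8.16 y -5.53
```

View pics/w2.png

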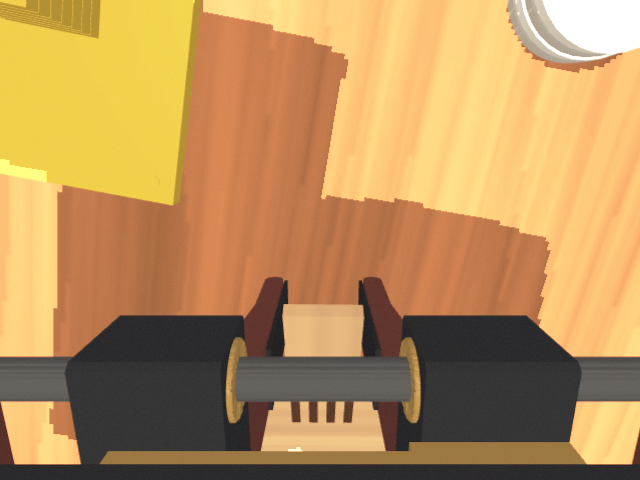

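```bash
python3 -m jog '[[0,[0.15,-0.4,0],[0,0,0]],[0,[0.35,-0.8,0],[0,0,0]],[0,[0.79,-1.56,0],[0,0,0]],[0,[1.29,-2.27,0],[0,0,0]],[0,[1.87,-2.93,0],[0,0,0]],[0,[2.51,-3.52,0],[0,0,0]],[0,[3.21,-4.05,0],[0,0,0]],[0,[3.21,-4.05,0],[0,0,0]]]'
python3 -m jog '[[0,[0.75,-0.45,0],[0,0,0]],[0,[1.54,-0.83,0],[0,0,0]],[0,[2.36,-1.12,0],[0,0,0]],[0,[3.21,-1.33,0],[0,0,0]],[0,[3.6,-1.4,0],[0,0,0]],[0,[4.1,-1.45,0],[0,0,0]],[0,[4.5,-1.45,0],[0,0,0]],[0,[4.5,-1.45,0],[0,0,0]]]'
python3 - <<'E'
from h import *
to(hw(0,64,82),9.6)
from workcell import ctrl
im=ctrl.get_image("side"); cv2.imwrite("pics/s3.png",im["color"][230:430,220:420,::-1].repeat(3,0).repeat(3,1)); np.savez("s3.npz",**im)
E
```

```text
t: 3.65
ee_pos: [483.7, -32.8, 68.9]
orientation: [-1.285, 1.082, -1.083]
ft_force: [1.3, 1.7, 0.1]
width: 29.3
t: 4.45
ee_pos: [490.9, -76.7, 83.2]
orientation: [-1.286, 1.082, -1.082]
ft_force: [-0.6, 3.0, 6.5]
width: 29.4
t 4.45 at [490.9 -76.7  83.2] -> [489.4 -79.2  82. ] shift cm [ 0.22  0.12 -0.19] turn [ 0.     0.004 -0.   ] f [-0.6  3.   6.5] w 29.4
```

View pics/s3.png

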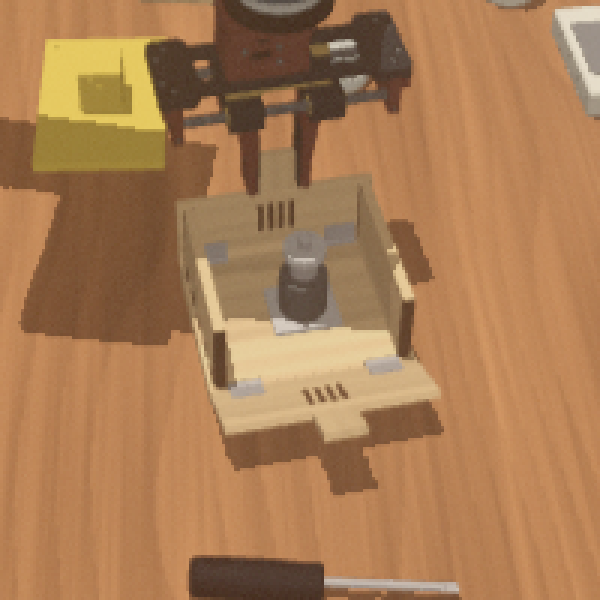

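```bash
python3 -m jog '[[0,[0.15,0,0],[0,0,0]],[0,[0.15,0,0],[0,0,0]],[0,[0.3,0,0],[0,0,0]],[0,[0.3,0,0],[0,0,0]]]';python3 -m jog '[[0,[0.15,0,0],[0,0,0]],[0,[0.15,0,0],[0,0,0]],[0,[0.3,0,0],[0,0,0]],[0,[0.3,0,0],[0,0,0]]]'
```

```text
t: 4.9
ee_pos: [491.4, -79.2, 83.3]
orientation: [-1.286, 1.082, -1.081]
ft_force: [-0.2, 5.5, 7.3]
width: 29.6
t: 5.3
ee_pos: [491.9, -82.2, 83.3]
orientation: [-1.286, 1.082, -1.081]
ft_force: [0.3, 4.4, 7.4]
width: 29.8
```

```bash
python3 -m jog '[[0,[0.1,0,0],[0,0,0]],[0,[0.2,0,0],[0,0,0]],[0,[0.2,0,0],[0,0,0]]]';python3 -m jog '[[0,[0.1,0,0],[0,0,0]],[0,[0.2,0,0],[0,0,0]],[0,[0.2,0,0],[0,0,0]]]'
python3 - <<'E'
from h import *
from workcell import ctrl
im=ctrl.get_image("wrist"); cv2.imwrite("pics/w4.png",im["color"][:,:,::-1])
im=ctrl.get_image("top"); cv2.imwrite("pics/t4.png",cv2.resize(im["color"][205:285,325:435,::-1],None,fx=6,fy=6))
E
```

```text
t: 5.6
ee_pos: [492.2, -83.9, 83.2]
orientation: [-1.285, 1.083, -1.081]
ft_force: [-1.2, 6.5, 6.6]
width: 29.8
t: 5.9
ee_pos: [492.2, -84.3, 83.2]
orientation: [-1.284, 1.085, -1.08]
ft_force: [-0.6, 17.5, 9.6]
width: 29.9
```

View pics/w4.png

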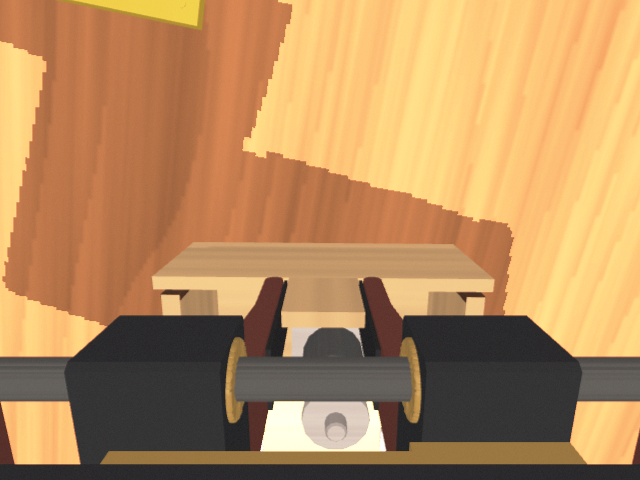

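View pics/t4.png

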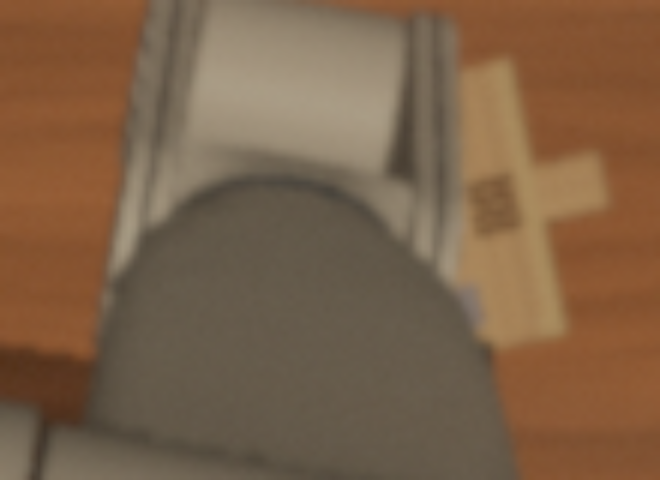

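The force jumped to 17 N, so the panel is at its stop. Release and rise.

```bash
python3 -m jog '[[0.5,[0,0,0],[0,0,0]],[0.5,[0,0,0],[0,0,0]],[0.5,[0,0,0],[0,0,0]],[0.5,[0,-3,0],[0,0,0]],[0.6,[0,-6,0],[0,0,0]],[0.7,[3,-7,0],[0,0,0]],[0.7,[8,-7,0],[0,0,0]],[0.7,[12,-7,0],[0,0,0]]]'
python3 - <<'E'
from h import *
from workcell import ctrl
np.set_printoptions(suppress=True,precision=2)
to(hw(0,-137.8,130),9.6)
im=ctrl.get_image("side"); np.savez("s5.npz",**im); cv2.imwrite("pics/s5.png",cv2.resize(im["color"][230:430,220:420,::-1],None,fx=3,fy=3))
im=ctrl.get_image("wrist"); cv2.imwrite("pics/w5.png",im["color"][:,:,::-1]); np.savez("w5.npz",**im)
E
```

```text
t: 6.8
ee_pos: [513.9, -206.5, 153.5]
orientation: [-1.286, 1.079, -1.083]
ft_force: [0.4, 0.4, -0.2]
width: 61.5
t 6.8 at [ 513.9 -206.5  153.5] -> [ 523.1 -278.2  130. ] shift cm [ 7.21  2.36 -0.33] turn [-0.    0.01  0.  ] f [ 0.4  0.4 -0.2] w 61.5
```

View pics/s5.png

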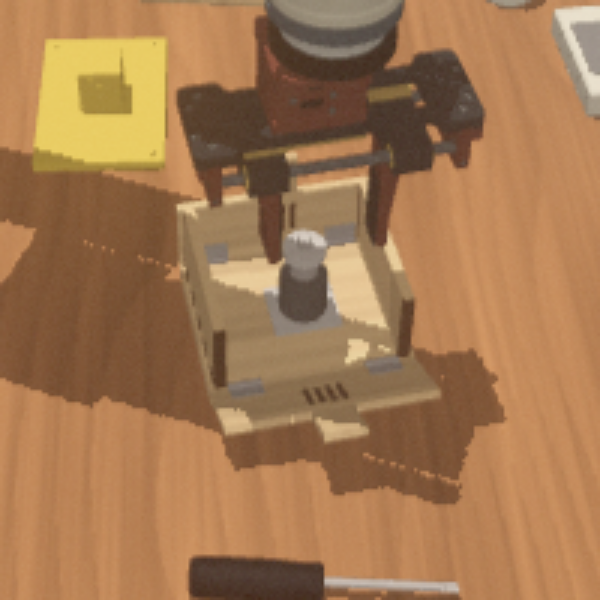

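View pics/w5.png

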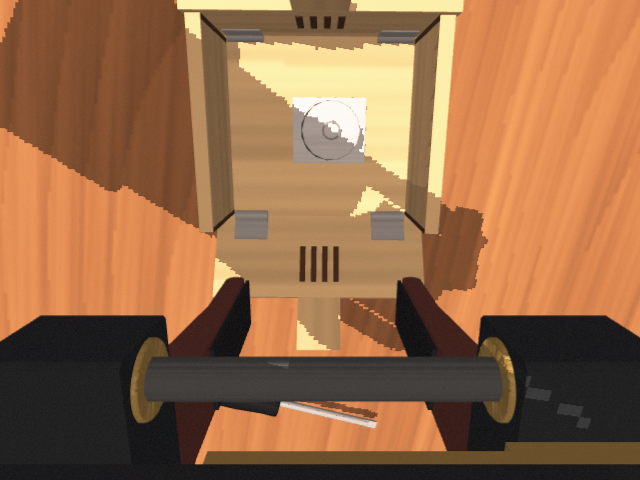

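The wrist view shows the housing from above: pin at (333,130), right tab at (319,322) and the left panel edge-on at the top. Now I measure in this view.

Run:
```python
from h import *
np.set_printoptions(suppress=True,precision=1)
im=load("w5"); W=cloud(im); d=W[...,:2]-HC
hx=d@[np.cos(HA),np.sin(HA)]; hy=d@[-np.sin(HA),np.cos(HA)]; z=W[...,2]
m=((z>72)&(z<80)&(abs(hy)<62)&(abs(hx)<85)&(abs(hx)>55)); m[250:]=0
for s in (-1,1):
    k=m&(hx*s>0); r=cv2.minAreaRect(W[k][:,:2].astype(np.float32)); print("wall",s,k.sum(),"hx",np.median(hx[k]),"hy",hy[k].min(),hy[k].max(),"z",z[k].mean(),r)
k=(z>85)&(abs(hx)<20)&(abs(hy)<20); print("pin",k.sum(),hx[k].mean(),hy[k].mean(),z[k].mean())
k=(z>78)&(z<=85)&(abs(hx)<25)&(abs(hy)<25); print("collar",k.sum(),hx[k].mean(),hy[k].mean(),z[k].mean(),hx[k].min(),hx[k].max())
v,u=np.where((hy>50)&(hy<80)&(z>20)&(abs(hx)<80)); 
for zz in (25,35,45,55,65,75,85,95,105):
    k=(hy>45)&(hy<80)&(abs(z-zz)<5)&(abs(hx)<(13 if zz>74 else 45)); k[200:]=0
    if k.sum(): print("left panel z",zz,k.sum(),np.median(hy[k]))
for u,v in [(319,322),(319,303),(319,345),(319,285),(301,322),(338,322)]: print(u,v,W[v,u],hx[v,u],hy[v,u],np.arctan2(z[v,u]-14,-hy[v,u]-61))
```

```text
wall -1 3527 hx -65.66279440932834 hy -59.19798950994559 61.99966994234803 z 74.41602652384405 ((436.5865478515625, -151.58419799804688), (17.973831176757812, 121.19175720214844), 10.021693229675293)
wall 1 3515 hx 67.68349365646996 hy -59.53737926873443 61.99917298123766 z 74.3616647599753 ((564.5571899414062, -130.15335083007812), (20.937952041625977, 121.53487396240234), 9.517494201660156)
pin 90 7.022138585442519 -0.1659660921060816 87.89855482475008
collar 2589 7.233290092920599 0.09740651616821376 80.51713576098383 -8.26941034592261 23.04751920145542
left panel z 25 522 60.86192943902857
left panel z 35 601 60.87575503556765
left panel z 45 649 60.83424867251004
left panel z 55 743 60.83693105906008
left panel z 65 868 60.87213687108505
left panel z 75 285 60.89282310021363
left panel z 85 313 60.86854904184296
left panel z 95 5 60.57515070993237
319 322 [ 522.6 -269.4   49.8] 1.036446706364892 -129.07771328939126 0.484470050403623
319 303 [ 520.6 -257.9   43.8] 0.9815279686939946 -117.40322274604102 0.48668747270249463
319 345 [ 524.9 -282.4   58. ] 1.1078992722705765 -142.2917366570671 0.49656894942665386
319 285 [ 518.7 -246.9   37.8] 0.9271512448841088 -106.2183324610943 0.48514855313875493
301 322 [ 510.3 -271.3   50.3] -11.473814355000544 -128.89798378693135 0.49060464930574027
338 322 [ 535.6 -266.9   50.3] 14.248781309493609 -128.8186110080834 0.49139454784656295
```

```bash
sed -i 's/HC=np.array(\[500.1,-142.3\])/HC=np.array([501.1,-142.1])/' h.py
python3 - <<'E'
from h import *
np.set_printoptions(suppress=True,precision=1)
im=load("side0"); W=cloud(im); d=W[...,:2]-HC
hx=d@[np.cos(HA),np.sin(HA)]; hy=d@[-np.sin(HA),np.cos(HA)]; z=W[...,2]
k=np.zeros(z.shape,bool); k[405:440,275:380]=1; k&=z>6
print("driver hx",hx[k].min(),hx[k].max(),"hy",hy[k].min(),hy[k].max(),"z",z[k].max())
to(hw(0,-138.3,33),9.6)
E
```

```text
driver hx -116.68370007733517 48.78003578270732 hy -248.12906430699815 -192.69761994698803 z 28.72027934430639
t 6.9 at [ 514.4 -208.8  153.1] -> [ 524.2 -278.5   33. ] shift cm [ 7.  12.  -0.2] turn [-0.  0.  0.] f [-0.4 -0.1 -0.6] w 61.6
```

```bash
python3 -m jog '[[0.7,[3.5,0,-0.1],[0,0,0]],[0.7,[7,3,-0.2],[0,0,0]],[0.7,[7,6.5,-0.2],[0,0,0]],[0.6,[7,9.5,-0.2],[0,0,0]],[0.5,[7,11.5,-0.2],[0,0,0]],[0.4,[7,12,-0.2],[0,0,0]],[0.4,[7,12,-0.2],[0,0,0]],[0,[7,12,-0.2],[0,0,0]]]'
python3 -m jog '[[0,[0,0,0],[0,0,0]],[0,[0,0,0],[0,0,0]],[0,[0,0,0],[0,0,0]]]'
python3 - <<'E'
from h import *
to(hw(0,-138.3,33),9.6)
th0=.49
f=lambda t:np.array([61+86*np.cos(t)+3*np.sin(t),14+86*np.sin(t)-3*np.cos(t)])
for th in list(np.arange(.59,1.58,.1))+[1.571]:
    d=f(th)-f(th0); print(round(th,2),"x",(d[0]/10).round(2),"y",(-d[1]/10).round(2))
E
```

```text
t: 7.7
ee_pos: [523.7, -273.6, 33.6]
orientation: [-1.286, 1.081, -1.082]
ft_force: [-7.8, -1.0, -0.4]
width: 30.2
t: 8.0
ee_pos: [523.4, -273.7, 33.4]
orientation: [-1.286, 1.081, -1.082]
ft_force: [-3.7, -0.6, 1.2]
width: 29.7
t 8.0 at [ 523.4 -273.7   33.4] -> [ 524.2 -278.5   33. ] shift cm [ 0.48  0.04 -0.  ] turn [-0.     0.004  0.   ] f [-3.7 -0.6  1.2] w 29.7
0.59 x -0.42 y -0.75
0.69 x -0.91 y -1.46
0.79 x -1.46 y -2.12
0.89 x -2.08 y -2.71
0.99 x -2.76 y -3.24
1.09 x -3.49 y -3.7
1.19 x -4.25 y -4.09
1.29 x -5.06 y -4.4
1.39 x -5.89 y -4.62
1.49 x -6.74 y -4.77
1.57 x -7.43 y -4.82
```

```bash
python3 -m jog '[[0,[-0.2,-0.4,0],[0,0,0]],[0,[-0.4,-0.75,0],[0,0,0]],[0,[-0.9,-1.46,0],[0,0,0]],[0,[-1.45,-2.1,0],[0,0,0]],[0,[-2.05,-2.7,0],[0,0,0]],[0,[-2.7,-3.2,0],[0,0,0]],[0,[-3.4,-3.65,0],[0,0,0]],[0,[-3.4,-3.65,0],[0,0,0]]]'
python3 -m jog '[[0,[-0.7,-0.35,0],[0,0,0]],[0,[-1.4,-0.62,0],[0,0,0]],[0,[-2.1,-0.8,0],[0,0,0]],[0,[-2.8,-0.92,0],[0,0,0]],[0,[-3.2,-0.95,0],[0,0,0]],[0,[-3.5,-0.95,0],[0,0,0]],[0,[-3.5,-0.95,0],[0,0,0]]]'
python3 -c "
from h import *
to(hw(0,-64,77),9.6)"
```

```text
t: 8.8
ee_pos: [517.6, -239.1, 69.8]
orientation: [-1.286, 1.081, -1.081]
ft_force: [0.3, 2.7, -3.7]
width: 29.5
t: 9.5
ee_pos: [512.1, -205.8, 79.8]
orientation: [-1.286, 1.08, -1.083]
ft_force: [-0.8, -4.3, 5.3]
width: 30.0
t 9.5 at [ 512.1 -205.8   79.8] -> [ 511.8 -205.2   77. ] shift cm [-0.06  0.28 -0.02] turn [-0.001  0.005  0.001] f [-0.8 -4.3  5.3] w 30.0
```

Continue until the stop shows in the force.

```bash
python3 -m jog '[[0,[-0.1,0,0],[0,0,0]],[0,[-0.2,0,0],[0,0,0]],[0,[-0.2,0,0],[0,0,0]]]';python3 -m jog '[[0,[-0.1,0,0],[0,0,0]],[0,[-0.2,0,0],[0,0,0]],[0,[-0.2,0,0],[0,0,0]]]'; python3 -m jog '[[0,[-0.1,0,0],[0,0,0]],[0,[-0.2,0,0],[0,0,0]],[0,[-0.2,0,0],[0,0,0]]]'
```

```text
t: 9.8
ee_pos: [511.9, -204.3, 79.9]
orientation: [-1.286, 1.079, -1.083]
ft_force: [-1.9, -5.1, 7.1]
width: 30.0
t: 10.1
ee_pos: [511.6, -202.4, 79.9]
orientation: [-1.286, 1.079, -1.083]
ft_force: [-2.1, -5.0, 7.1]
width: 29.7
t: 10.4
ee_pos: [511.2, -200.4, 79.9]
orientation: [-1.286, 1.079, -1.083]
ft_force: [-1.7, -5.9, 7.0]
width: 29.7
```

```bash
python3 -m jog '[[0,[-0.1,0,0],[0,0,0]],[0,[-0.15,0,0],[0,0,0]],[0,[-0.15,0,0],[0,0,0]]]';python3 -m jog '[[0,[-0.1,0,0],[0,0,0]],[0,[-0.15,0,0],[0,0,0]],[0,[-0.15,0,0],[0,0,0]]]'
```

```text
t: 10.7
ee_pos: [511.0, -198.9, 79.9]
orientation: [-1.286, 1.079, -1.083]
ft_force: [-1.4, -4.5, 6.6]
width: 29.6
t: 11.0
ee_pos: [510.7, -197.4, 79.8]
orientation: [-1.286, 1.08, -1.083]
ft_force: [-0.9, -5.5, 7.1]
width: 29.6
```

Run:
```python
from h import *
from workcell import ctrl
im=ctrl.get_image("side"); np.savez("s6.npz",**im); cv2.imwrite("pics/s6.png",cv2.resize(im["color"][250:410,240:400,::-1],None,fx=3.7,fy=3.7))
im=ctrl.get_image("wrist"); cv2.imwrite("pics/w6.png",im["color"][:,:,::-1]); np.savez("w6.npz",**im)
```

```text
(no output)
```

View pics/s6.png

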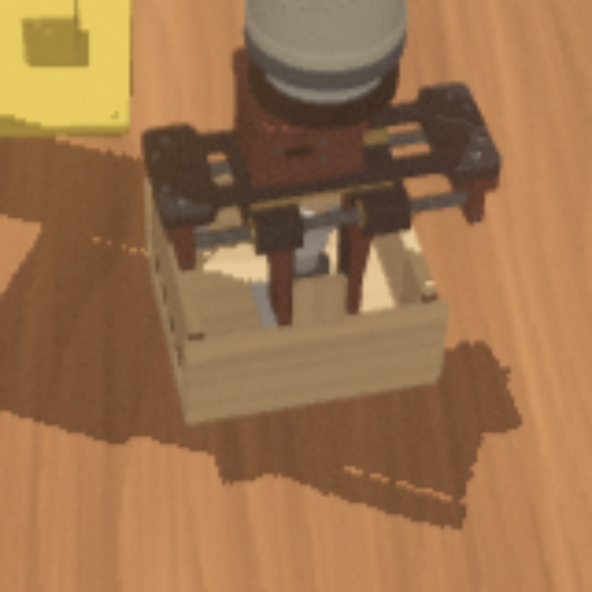

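View pics/w6.png

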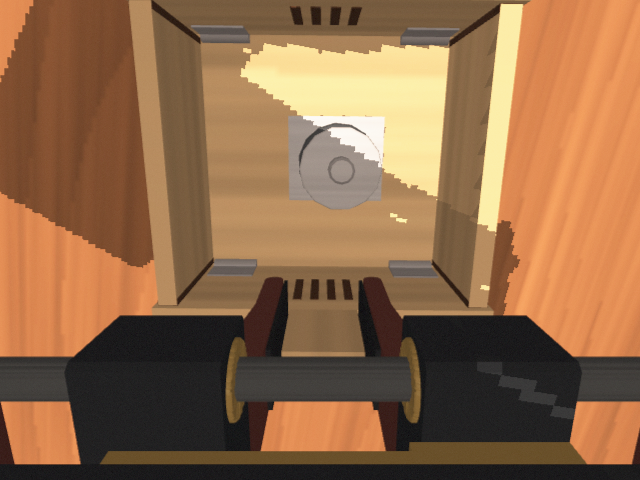

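```bash
python3 -m jog '[[0,[-0.15,0,0],[0,0,0]],[0,[-0.3,0,0],[0,0,0]],[0,[-0.3,0,0],[0,0,0]]]';python3 -m jog '[[0,[-0.1,0,0],[0,0,0]],[0,[-0.15,0,0],[0,0,0]],[0,[-0.15,0,0],[0,0,0]]]'
```

```text
t: 11.4
ee_pos: [510.6, -196.3, 79.8]
orientation: [-1.288, 1.076, -1.085]
ft_force: [-0.9, -15.4, 3.0]
width: 29.5
t: 11.7
ee_pos: [510.6, -196.1, 79.8]
orientation: [-1.289, 1.075, -1.086]
ft_force: [-1.6, -23.0, -0.9]
width: 29.6
```

Stop reached. I release, rise and check.

```bash
python3 -m jog '[[0.5,[0.2,0,0],[0,0,0]],[0.5,[0.2,0,0],[0,0,0]],[0.5,[0.2,0,0],[0,0,0]],[0.5,[0.2,-3,0],[0,0,0]],[0.6,[0.2,-7,0],[0,0,0]],[0.8,[0.2,-11,0],[0,0,0]],[0.8,[2,-13,0],[0,0,0]],[0.8,[2,-13,0],[0,0,0]]]'
python3 - <<'E'
from h import *
from workcell import ctrl
np.set_printoptions(suppress=True,precision=2)
im=ctrl.get_image("wrist"); cv2.imwrite("pics/w7.png",im["color"][:,:,::-1]); np.savez("w7.npz",**im)
W=cloud(im); d=W[...,:2]-HC
hx=d@[np.cos(HA),np.sin(HA)]; hy=d@[-np.sin(HA),np.cos(HA)]; z=W[...,2]
for s in (1,-1):
  for zz in range(20,116,10):
    k=(hy*s>45)&(hy*s<80)&(abs(z-zz)<3)&(abs(hx)<(13 if zz>74 else 45))
    if k.sum()>3: print(s,"z",zz,k.sum(),np.median(hy[k]),hy[k].min(),hy[k].max())
k=(z>85)&(abs(hx)<20)&(abs(hy)<20); print("pin",k.sum(),hx[k].mean(),hy[k].mean(),z[k].mean())
for s in (-1,1):
    k=(z>72)&(z<80)&(abs(hy)<55)&(abs(hx-s*67)<8); print(np.median(hx[k]))
to(np.array([466,294.5,233]),-6.7)
im=ctrl.get_image("side"); cv2.imwrite("pics/s7.png",cv2.resize(im["color"][250:410,240:400,::-1],None,fx=3.7,fy=3.7))
E
```

```text
t: 12.5
ee_pos: [515.0, -213.2, 212.0]
orientation: [-1.283, 1.076, -1.087]
ft_force: [-0.1, 0.0, 0.6]
width: 69.5
1 z 20 178 60.872039317097915 58.20798253668303 61.44406388241133
1 z 30 207 60.91973367484765 59.61564515846402 61.662912821500285
1 z 40 210 60.83573973703939 60.069943167658096 61.38518787592159
1 z 50 224 60.878942370271695 60.137967903479755 61.49539069688723
1 z 60 277 60.870781563915884 60.09808596599952 61.47089587981705
1 z 70 888 62.674470069663926 60.335254988937855 67.31971671735309
1 z 80 87 60.87387920799509 60.5614774755618 61.413771199481175
1 z 90 101 60.85916501357971 60.423331259816756 61.29612414371172
1 z 100 112 60.84661860411724 60.41862756974571 61.26945195974142
1 z 110 548 63.615926457086324 60.29010125404608 67.03409248577913
-1 z 20 127 -60.99735313297915 -61.428885560594345 -58.369471067368636
-1 z 30 135 -61.006622005868984 -61.53240460135493 -59.865796780656254
-1 z 40 133 -61.00480804992839 -61.36677697232702 -60.39357425313024
-1 z 50 142 -61.00413329586226 -61.58840168566548 -60.25660021841994
-1 z 60 183 -60.969038269464555 -61.53072058304465 -60.29286382469509
-1 z 70 686 -62.8235235370068 -67.34494012394381 -60.56567513242709
-1 z 80 51 -61.12897120242995 -61.419528066841664 -60.72808157936187
-1 z 90 64 -61.06734459134392 -61.51703982601252 -60.77568074042893
-1 z 100 72 -61.080475385862506 -61.39927469261145 -60.79401594895478
-1 z 110 375 -63.94566735521903 -67.08821134748565 -60.70996706608693
pin 59 6.102527600584488 -0.17938109098876423 87.94435936855193
-66.80948470600353
66.6472310877068
t 12.55 at [ 513.4 -212.1  209.7] -> [466.  294.5 233. ] shift cm [-50.73  -2.38   3.98] turn [-0.    0.29  0.  ] f [-0.2  1.  -0.6] w 70.1
```

View pics/w7.png

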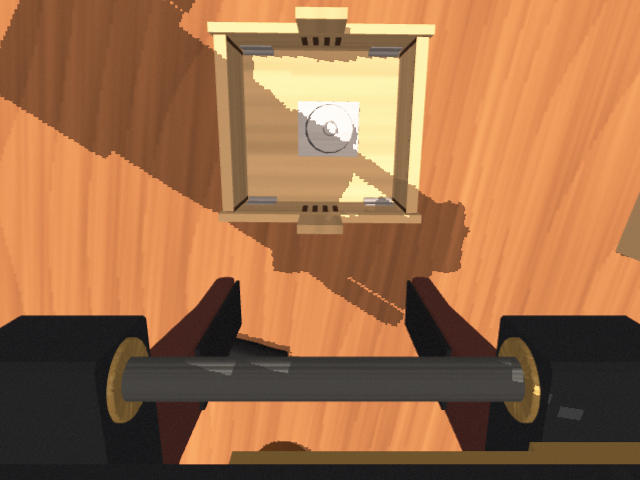

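View pics/s7.png

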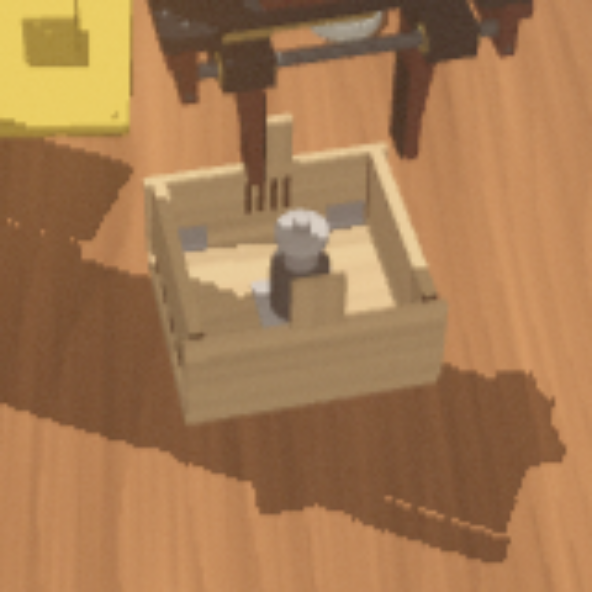

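```bash
python3 -m jog '[[1,[-3,0,0.2],[0,0.02,0]],[1,[-8,0,0.5],[0,0.06,0]],[1,[-13,0,0.8],[0,0.1,0]],[1,[-18,-0.5,1.1],[0,0.14,0]],[1,[-23,-1,1.6],[0,0.18,0]],[1,[-28,-1.5,2.2],[0,0.22,0]],[1,[-33,-2,3],[0,0.26,0]],[1,[-37,-2,3.4],[0,0.29,0]]]'
python3 -m jog '[[1,[-3,0,0],[0,0,0]],[1,[-5,0,0],[0,0,0]],[1,[-5,0,0],[0,0,0]],[1,[-5,0,0],[0,0,0]]]'
python3 - <<'E'
from h import *
from workcell import ctrl
np.set_printoptions(suppress=True,precision=2)
im=ctrl.get_image("wrist"); cv2.imwrite("pics/w8.png",im["color"][:,:,::-1]); np.savez("w8.npz",**im)
W=cloud(im); z=W[...,2]; hsv=cv2.cvtColor(im["color"],cv2.COLOR_RGB2HSV)
m=((z>6)&(z<12)&(W[...,1]<390)&(W[...,1]>210)&(abs(W[...,0]-466)<110)).astype(np.uint8)
k,l,st,ce=cv2.connectedComponentsWithStats(m); b=1+st[1:,4].argmax(); p=W[l==b]; print("plate",len(p),p.mean(0),cv2.minAreaRect(p[:,:2].astype(np.float32)))
k=(z>44)&(z<56)&(abs(W[...,0]-466)<60)&(abs(W[...,1]-294)<60); p=W[k]; print("knob",len(p),p.mean(0),cv2.minAreaRect(p[:,:2].astype(np.float32)))
to(np.array([466,294.5,233]),-6.7)
E
```

```text
t: 13.4
ee_pos: [481.1, 161.0, 227.2]
orientation: [-1.153, 1.298, -1.295]
ft_force: [0.2, 0.7, 0.0]
width: 87.8
t: 13.8
ee_pos: [487.1, 207.9, 226.8]
orientation: [-1.156, 1.296, -1.294]
ft_force: [-0.1, -0.7, -0.6]
width: 87.8
plate 20597 [468.17 298.77   7.6 ] ((467.5511474609375, 296.8782958984375), (108.3095932006836, 160.4153594970703), 83.68328094482422)
knob 2222 [467.79 296.96  49.55] ((467.5859069824219, 296.8304443359375), (35.2221794128418, 36.09566116333008), 83.37037658691406)
t 13.85 at [487.4 207.4 227.2] -> [466.  294.5 233. ] shift cm [-8.4  -0.59 -3.15] turn [ 0. -0.  0.] f [-0.1  0.2  0.7] w 87.8
```

View pics/w8.png

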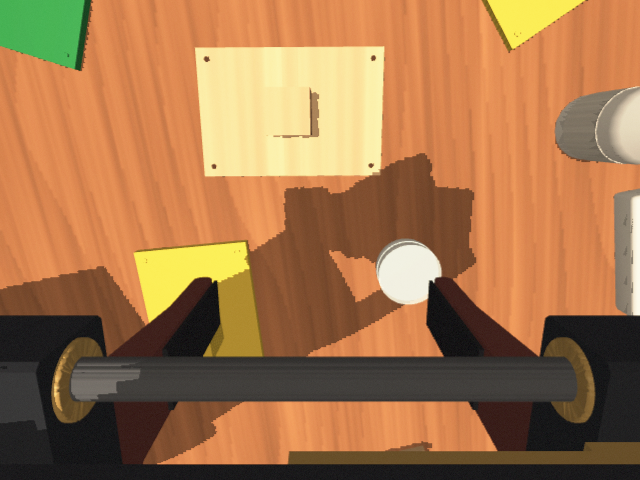

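The wrist view confirms the bare plywood cover with its knob at (293,111). The yellow one (200,290) and green one (40,30) are clear of it.

```bash
python3 -c "
from h import *
to(np.array([467.6,296.9,90]),-6.5)
to(np.array([467.6,296.9,13]),-6.5)"
```

```text
t 13.85 at [487.4 207.4 227.2] -> [467.6 296.9  90. ] shift cm [-8.68 13.71 -2.98] turn [ 0.003 -0.004  0.002] f [-0.1  0.2  0.7] w 87.8
t 13.85 at [487.4 207.4 227.2] -> [467.6 296.9  13. ] shift cm [-8.7  21.41 -2.96] turn [ 0.003 -0.004  0.002] f [-0.1  0.2  0.7] w 87.8
```

```bash
python3 -m jog '[[1,[-4,1,-1.4],[0,0,0]],[1,[-8.7,3,-3],[0,0,0]],[1,[-8.7,7,-3],[0,0,0]],[1,[-8.7,11,-3],[0,0,0]],[1,[-8.7,13.7,-3],[0,0,0]],[1,[-8.7,13.7,-3],[0,0,0]],[1,[-8.7,13.7,-3],[0,0,0]]]'
python3 - <<'E'
from h import *
to(np.array([467.6,296.9,13]),-6.5)
from workcell import ctrl
im=ctrl.get_image("wrist"); cv2.imwrite("pics/w9.png",im["color"][:,:,::-1])
E
```

```text
t: 14.55
ee_pos: [469.2, 296.9, 91.7]
orientation: [-1.152, 1.297, -1.297]
ft_force: [0.5, 0.6, -0.5]
width: 87.4
t 14.55 at [469.2 296.9  91.7] -> [467.6 296.9  13. ] shift cm [ 0.01  7.87 -0.15] turn [ 0.001 -0.006  0.001] f [ 0.5  0.6 -0.5] w 87.4
```

View pics/w9.png

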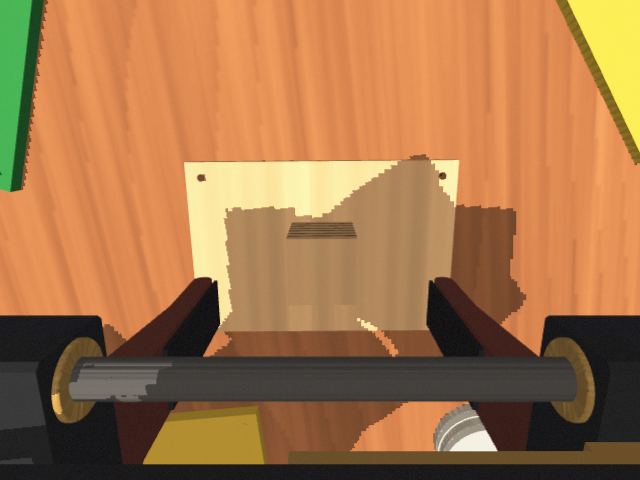

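```bash
python3 -m jog '[[0.9,[0,3,-0.1],[0,0,0]],[0.8,[0,5.5,-0.15],[0,0,0]],[0.7,[0,7,-0.15],[0,0,0]],[0.6,[0,7.8,-0.15],[0,0,0]],[0.6,[0,7.8,-0.15],[0,0,0]],[0.5,[0,7.8,-0.15],[0,0,0]]]'
python3 -m jog '[[0,[0,0,0],[0,0,0]],[0,[0,0,0],[0,0,0]],[0,[0,0,0],[0,0,0]],[0,[0,0,0],[0,0,0]],[0,[0,0,0],[0,0,0]]]'
python3 -m jog '[[0,[0,-1,0],[0,0,0]],[0,[0,-3,0],[0,0,0]],[0,[0,-6,0],[0,0,0]],[0,[0,-10,0],[0,0,0]],[0,[0,-14,0],[0,0,0]],[0,[0,-17,0],[0,0,0]],[0,[0,-18,0],[0,0,0]],[0,[0,-18,0],[0,0,0]]]'
python3 - <<'E'
from h import *
from workcell import ctrl
im=ctrl.get_image("wrist"); cv2.imwrite("pics/w10.png",im["color"][:,:,::-1]); np.savez("w10.npz",**im)
im=ctrl.get_image("side"); cv2.imwrite("pics/s10.png",im["color"][:,:,::-1]); np.savez("s10.npz",**im)
to(hw(0,0,190),9.6)
E
```

```text
t: 15.2
ee_pos: [468.4, 298.5, 14.6]
orientation: [-1.149, 1.295, -1.296]
ft_force: [0.0, 1.1, 0.3]
width: 47.9
t: 15.7
ee_pos: [468.4, 298.5, 14.6]
orientation: [-1.149, 1.295, -1.295]
ft_force: [-0.3, -0.9, 7.1]
width: 36.0
t: 16.5
ee_pos: [468.1, 298.4, 195.0]
orientation: [-1.148, 1.295, -1.295]
ft_force: [-0.2, -0.9, -3.0]
width: 36.1
t 16.6 at [466.8 297.6 192.4] -> [ 501.1 -142.1  190. ] shift cm [43.26  0.28  8.58] turn [ 0.002 -0.286  0.001] f [-0.5 -0.4 -1.8] w 35.9
```

View pics/w10.png

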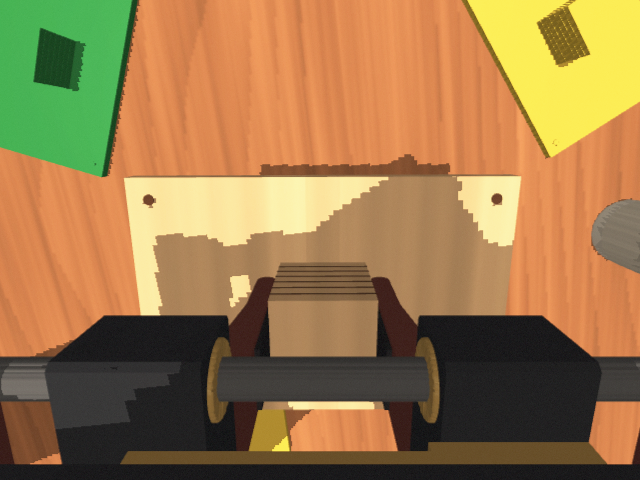

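View pics/s10.png

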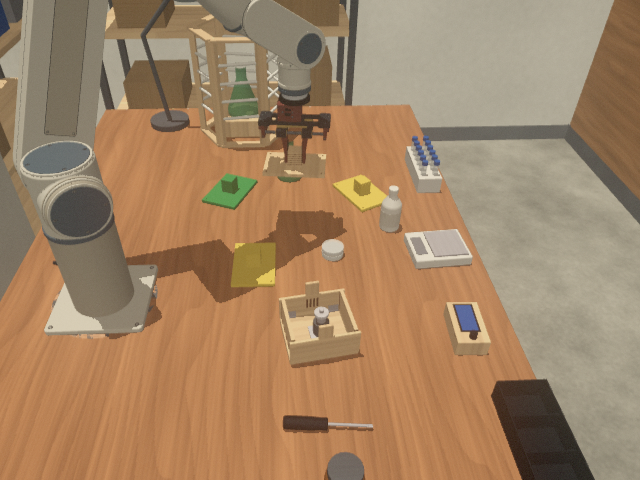

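Run:
```python
from h import *
from workcell import ctrl
np.set_printoptions(suppress=True,precision=2)
im=load("w10"); W=cloud(im); o=ctrl.get_obs(); A=R.from_rotvec(o["orientation"]); p0=o["ee_pos"]
T=A.inv().apply((W.reshape(-1,3)-p0)).reshape(W.shape)
print("p0",p0,"depth at plate",[T[v,u] for u,v in [(135,185),(510,185),(320,185),(150,260),(500,260)]])
m=(abs(T[...,1]-8)<6)&(abs(T[...,2])<95)&(T[...,0]<0)&(T[...,0]>-75); m[310:]=0
k=T[m]; print(m.sum(),"y",np.median(k[:,1]),"x min",np.percentile(k[:,0],[0.2,1]),"z",np.percentile(k[:,2],[.3,99.7]))
# far edge line: min x per column
vs,us=np.where(m); 
zc=[];xc=[]
for u in range(140,510,5):
    s=us==u
    if s.sum()>5: i=vs[s].min(); xc.append(T[i,u,0]); zc.append(T[i,u,2])
print("far edge fit",np.polyfit(zc,xc,1))
# knob top
m=(abs(T[...,1]+33)<9)&(abs(T[...,2])<19)&(abs(T[...,0])<25); k=T[m]; print("knob",m.sum(),k.min(0),k.max(0))
```

```text
p0 [466.79 297.55 192.37] depth at plate [array([-49.73,   3.67, -74.72]), array([-49.68,   4.56,  76.86]), array([-49.66,   4.55,  -0.26]), array([-18.02,   4.29, -72.2 ]), array([-17.91,   4.52,  76.18])]
43365 y 4.4380667124162185 x min [-53.42 -53.2 ] z [-78.97  80.2 ]
far edge fit [ -0.   -53.16]
knob 7728 [-17.87 -41.96 -19.  ] [  3.59 -24.01  18.97]
```

```bash
python3 -m jog '[[0,[1.5,0,0.3],[0,-0.01,0]],[0,[4.5,0,0.9],[0,-0.04,0]],[0,[8.5,0,1.8],[0,-0.07,0]],[0,[13,0,2.7],[0,-0.1,0]],[0,[17.5,0,3.6],[0,-0.13,0]],[0,[22,0,4.5],[0,-0.16,0]],[0,[26.5,0,5.3],[0,-0.19,0]],[0,[31,0,6.1],[0,-0.22,0]]]'
python3 -m jog '[[0,[4,0,0.9],[0,-0.03,0]],[0,[7.5,0,1.6],[0,-0.05,0]],[0,[10,0,2],[0,-0.06,0]],[0,[11.5,0,2.3],[0,-0.066,0]],[0,[12,0,2.4],[0,-0.066,0]],[0,[12,0,2.4],[0,-0.066,0]],[0,[12,0,2.4],[0,-0.066,0]]]'
python3 - <<'E'
from h import *
from workcell import ctrl
for i in range(2):
  to(hw(-8,0,140),9.6)
  im=ctrl.get_image("wrist"); cv2.imwrite("pics/w11.png",im["color"][:,:,::-1]); np.savez("w11.npz",**im)
to(hw(-8,0,140),9.6)
E
```

```text
t: 17.4
ee_pos: [490.2, -18.7, 191.6]
orientation: [-1.259, 1.136, -1.13]
ft_force: [1.6, -0.0, -2.2]
width: 36.4
t: 18.1
ee_pos: [527.0, -133.0, 192.7]
orientation: [-1.285, 1.086, -1.083]
ft_force: [0.2, 0.8, -1.5]
width: 36.0
t 18.1 at [ 527.  -133.   192.7] -> [ 493.2 -143.4  140. ] shift cm [ 0.47  5.27 -3.5 ] turn [ 0.002  0.001 -0.001] f [ 0.2  0.8 -1.5] w 36.0
t 18.15 at [ 527.2 -132.9  193. ] -> [ 493.2 -143.4  140. ] shift cm [ 0.47  5.3  -3.52] turn [ 0.001  0.001 -0.001] f [-0.4  0.3 -2.2] w 35.7
t 18.2 at [ 527.4 -132.9  193.3] -> [ 493.2 -143.4  140. ] shift cm [ 0.47  5.33 -3.54] turn [ 0.001  0.001 -0.001] f [-0.2  0.2 -2.2] w 35.9
```

```bash
cat > cov.py <<'E'
from h import *
def cov(im,p0,rv):
    W=cloud(im); A=R.from_rotvec(rv); T=A.inv().apply((W.reshape(-1,3)-p0)).reshape(W.shape)
    m=(abs(T[...,1]-4.5)<5)&(abs(T[...,2])<95)&(T[...,0]<0)&(T[...,0]>-75); m[310:]=0
    vs,us=np.where(m); zc=[];xc=[]
    for u in range(140,510,5):
        s=us==u
        if s.sum()>5: i=vs[s].min(); xc.append(T[i,u,0]); zc.append(T[i,u,2])
    k=T[m]; print("plate y",np.median(k[:,1]).round(2),"z lim",np.percentile(k[:,2],[.3,99.7]).round(2),"edge",np.polyfit(zc,xc,1).round(4))
    W2=W[m]; return W
E
python3 - <<'E'
from cov import *
from workcell import ctrl
o=ctrl.get_obs(); cov(load("w11"),np.array([527.2,-132.9,193.]),o["orientation"])
E
```

```text
plate y 7.18 z lim [-80.15  78.97] edge [-4.40000e-03 -5.22308e+01]
```

```bash
python3 -c "
from h import *
to(hw(-8,1.5,116),9.6)"
python3 -m jog '[[0,[0.1,0,-1],[0,0,0]],[0,[0.3,1,-2.5],[0,0,0]],[0,[0.3,3,-3.5],[0,0,0]],[0,[0.3,5,-3.5],[0,0,0]],[0,[0.3,6.5,-3.5],[0,0,0]],[0,[0.3,7.3,-3.5],[0,0,0]],[0,[0.3,7.6,-3.5],[0,0,0]],[0,[0.3,7.6,-3.5],[0,0,0]]]'
python3 - <<'E'
from h import *
from workcell import ctrl
to(hw(-8,1.5,104.6),9.6)
im=ctrl.get_image("side"); cv2.imwrite("pics/s12.png",cv2.resize(im["color"][240:400,240:400,::-1],None,fx=3.7,fy=3.7)); np.savez("s12.npz",**im)
E
```

```text
t 18.2 at [ 527.4 -132.9  193.3] -> [ 493. -142.  116.] shift cm [ 0.32  7.73 -3.54] turn [ 0.001  0.001 -0.001] f [-0.2  0.2 -2.2] w 35.9
t: 19.0
ee_pos: [493.8, -142.6, 117.8]
orientation: [-1.284, 1.084, -1.084]
ft_force: [0.9, -0.1, -2.0]
width: 36.0
t 19.0 at [ 493.8 -142.6  117.8] -> [ 493.  -142.   104.6] shift cm [-0.07  1.32 -0.07] turn [ 0.     0.001 -0.   ] f [ 0.9 -0.1 -2. ] w 36.0
```

View pics/s12.png

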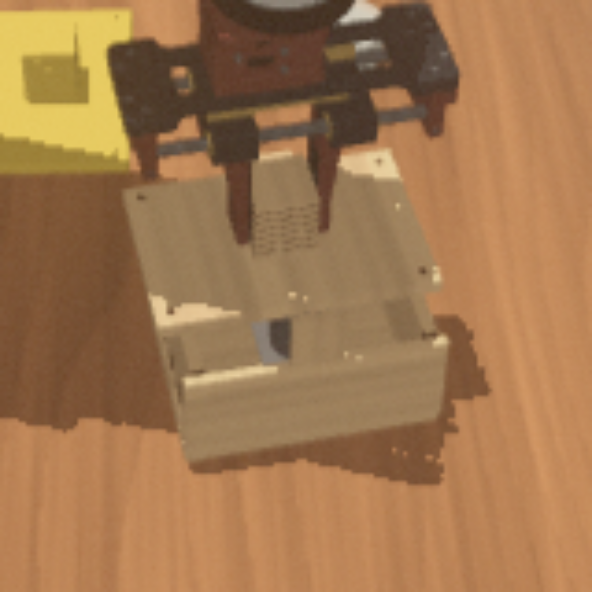

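The cover is held square just above the housing and between the tabs. Lower it gently onto the pin.

```bash
python3 -m jog '[[0,[-0.05,0.5,0],[0,0,0]],[0,[-0.05,0.8,0],[0,0,0]],[0,[-0.05,1.0,0],[0,0,0]],[0,[-0.05,1.0,0],[0,0,0]]]'; python3 -m jog '[[0,[0,0.1,0],[0,0,0]],[0,[0,0.2,0],[0,0,0]],[0,[0,0.2,0],[0,0,0]]]'; python3 -m jog '[[0,[0,0.1,0],[0,0,0]],[0,[0,0.2,0],[0,0,0]],[0,[0,0.2,0],[0,0,0]]]'
```

```text
t: 19.45
ee_pos: [493.6, -142.1, 107.5]
orientation: [-1.284, 1.085, -1.084]
ft_force: [0.1, -0.6, -1.3]
width: 36.0
t: 19.75
ee_pos: [493.7, -142.2, 105.6]
orientation: [-1.284, 1.085, -1.084]
ft_force: [-0.2, -0.3, -2.3]
width: 36.0
t: 20.05
ee_pos: [493.9, -142.2, 104.6]
orientation: [-1.284, 1.084, -1.085]
ft_force: [-3.3, 0.8, 9.2]
width: 35.8
```

```bash
python3 -m jog '[[0,[0,0,0.2],[0,0,0]],[0,[0,0,0.4],[0,0,0]],[0,[0,0,0.6],[0,0,0]],[0,[0,0,0.8],[0,0,0]],[0,[0,0,0.9],[0,0,0]]]'; python3 -m jog '[[0,[0,0,0.1],[0,0,0]],[0,[0,0,0.1],[0,0,0]]]';python3 -m jog '[[0,[0,0,0.1],[0,0,0]],[0,[0,0,0.1],[0,0,0]]]';python3 -m jog '[[0,[0,0,0.1],[0,0,0]],[0,[0,0,0.1],[0,0,0]]]'
```

```text
t: 20.55
ee_pos: [501.6, -140.8, 104.4]
orientation: [-1.286, 1.086, -1.083]
ft_force: [-6.6, -0.9, 10.5]
width: 35.6
t: 20.75
ee_pos: [503.0, -140.6, 104.2]
orientation: [-1.285, 1.085, -1.084]
ft_force: [-4.1, -0.1, 6.6]
width: 35.6
t: 20.95
ee_pos: [504.3, -140.4, 104.1]
orientation: [-1.284, 1.085, -1.084]
ft_force: [-1.9, -0.2, 2.2]
width: 35.9
t: 21.15
ee_pos: [505.9, -140.2, 103.6]
orientation: [-1.284, 1.084, -1.085]
ft_force: [-0.8, 0.4, -1.8]
width: 35.8
```

```bash
python3 -m jog '[[0,[0,0,0.1],[0,0,0]],[0,[0,0.15,0.1],[0,0,0]],[0,[0,0.2,0.1],[0,0,0]],[0,[0,0.2,0.1],[0,0,0]]]'; python3 -m jog '[[0,[0,0.1,0],[0,0,0]],[0,[0,0.2,0],[0,0,0]],[0,[0,0.2,0],[0,0,0]]]'; python3 -m jog '[[0,[0,0.1,0],[0,0,0]],[0,[0,0.2,0],[0,0,0]],[0,[0,0.2,0],[0,0,0]]]'
```

```text
t: 21.55
ee_pos: [506.5, -140.0, 101.4]
orientation: [-1.284, 1.085, -1.084]
ft_force: [0.8, -0.5, -2.4]
width: 35.9
t: 21.85
ee_pos: [506.5, -140.0, 99.5]
orientation: [-1.284, 1.085, -1.084]
ft_force: [-0.5, -0.5, -1.7]
width: 36.2
t: 22.15
ee_pos: [506.5, -140.0, 97.5]
orientation: [-1.284, 1.085, -1.084]
ft_force: [0.0, -0.0, -1.6]
width: 36.0
```

The cover is over the pin and moving freely. Press on against the collar.

```bash
python3 -m jog '[[0,[0,0.1,0],[0,0,0]],[0,[0,0.2,0],[0,0,0]],[0,[0,0.2,0],[0,0,0]]]'; python3 -m jog '[[0,[0,0.15,0],[0,0,0]],[0,[0,0.3,0],[0,0,0]],[0,[0,0.3,0],[0,0,0]]]'; python3 -m jog '[[0,[0,0.15,0],[0,0,0]],[0,[0,0.25,0],[0,0,0]],[0,[0,0.25,0],[0,0,0]]]'
```

```text
t: 22.45
ee_pos: [506.6, -140.0, 95.8]
orientation: [-1.284, 1.084, -1.085]
ft_force: [-0.4, 0.0, 2.0]
width: 36.2
t: 22.75
ee_pos: [506.7, -140.1, 92.8]
orientation: [-1.284, 1.084, -1.085]
ft_force: [-1.6, -0.1, 4.6]
width: 36.2
t: 23.05
ee_pos: [506.7, -140.0, 90.6]
orientation: [-1.284, 1.084, -1.085]
ft_force: [-3.1, 0.9, 8.4]
width: 36.1
```

```bash
python3 -m jog '[[0,[0,0.1,0],[0,0,0]],[0,[0,0.1,0],[0,0,0]],[0,[0,0.1,0],[0,0,0]]]'; python3 -m jog '[[0,[0,0.1,0],[0,0,0]],[0,[0,0.1,0],[0,0,0]],[0,[0,0.1,0],[0,0,0]]]'
```

```text
t: 23.35
ee_pos: [506.7, -140.1, 90.6]
orientation: [-1.284, 1.084, -1.085]
ft_force: [-6.6, 1.3, 20.4]
width: 36.0
t: 23.65
ee_pos: [506.7, -140.1, 90.6]
orientation: [-1.284, 1.084, -1.085]
ft_force: [-9.8, 2.5, 31.6]
width: 36.2
```

Run:
```python
from h import *
from workcell import ctrl
np.set_printoptions(suppress=True,precision=2)
for n in ("side","wrist","top"):
    im=ctrl.get_image(n); np.savez(n+"_f.npz",**im); c=im["color"][:,:,::-1]
    if n=="side":
        cv2.imwrite("pics/f_side_full.png",c); c=cv2.resize(c[240:400,240:400],None,fx=3.7,fy=3.7)
    cv2.imwrite(f"pics/f_{n}.png",c)
    W=cloud(im); d=W[...,:2]-HC; hx=d@[np.cos(HA),np.sin(HA)]; hy=d@[-np.sin(HA),np.cos(HA)]; z=W[...,2]
    for sx in (-1,1):
        for sy in (-1,1):
            k=(abs(hx-sx*60)<15)&(abs(hy-sy*40)<12)&(z>70)&(z<100)
            if k.sum()>3: print(n,sx,sy,k.sum(),np.median(z[k]))
o=ctrl.get_obs(); print(o["t"],o["ee_pos"],o["ft_force"],o["moment"],o["width"])
```

```text
side -1 -1 135 84.37121562729806
side -1 1 114 84.2384383763935
side 1 -1 129 84.79446931739051
side 1 1 81 84.17488223508667
wrist -1 1 4164 83.56135616472115
wrist 1 1 4220 83.49491284934932
top 1 1 60 85.36150915102075
23.8 [ 506.69 -140.08   90.57] [-9.18  2.72 31.57] [0.4  1.89 0.12] 35.82127773768982
```

View pics/f_side.png

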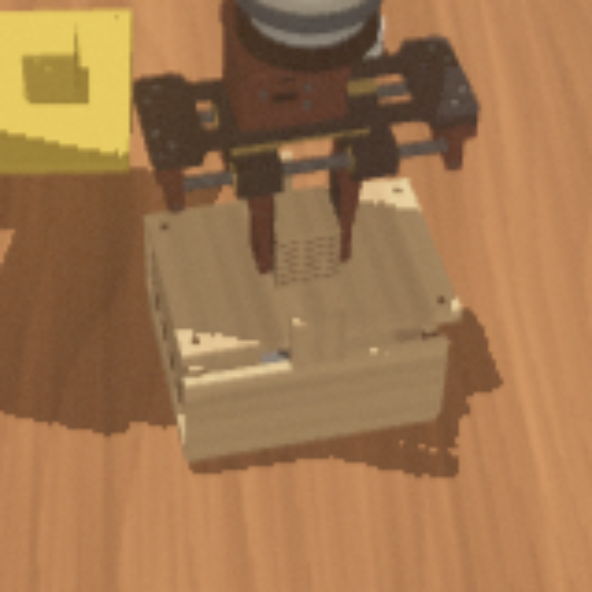

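View pics/f_side_full.png

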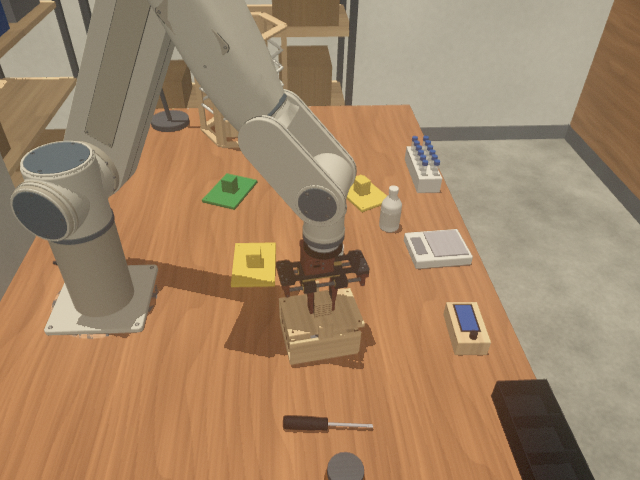

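View pics/f_wrist.png

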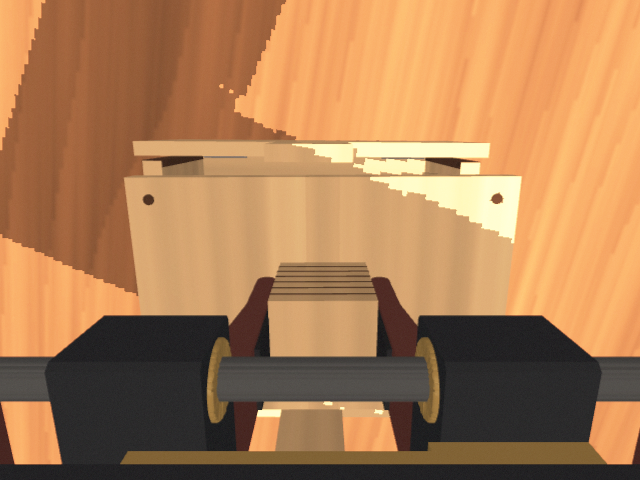

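The plate is level at all four corners (84.2–84.8 mm, 85 expected) and seated between the upright tabs, and the bystanders are in place. One check of the panels before handing in.

Run:
```python
from h import *
from workcell import ctrl
for n in ("wrist","side"):
    W=cloud(load(n+"_f")); d=W[...,:2]-HC; hx=d@[np.cos(HA),np.sin(HA)]; hy=d@[-np.sin(HA),np.cos(HA)]; z=W[...,2]
    for s in (1,-1):
        for zz in (73,90,100,109):
            k=(hy*s>57)&(hy*s<80)&(abs(z-zz)<3)&(abs(hx)<(13 if zz>76 else 70))
            if k.sum()>3: print(n,s,zz,k.sum(),np.percentile(hy[k],[5,50,95]).round(1))
print(ctrl.get_obs()["ft_force"]); ctrl.close_job()
```

```text
wrist 1 73 3822 [58.8 63.7 66.5]
wrist 1 90 14 [66.8 66.8 66.8]
wrist 1 100 38 [66.7 66.7 66.8]
wrist 1 109 1391 [61.  63.9 66.5]
wrist -1 73 658 [-67.1 -64.6 -61. ]
wrist -1 90 516 [-61.9 -61.2 -60.5]
wrist -1 100 544 [-61.9 -61.1 -60.4]
side 1 73 22 [63.5 65.5 67.6]
side 1 109 6 [60.3 62.1 66.7]
side -1 73 196 [-68.6 -65.2 -59.9]
side -1 90 22 [-69.4 -67.2 -66. ]
side -1 100 23 [-69.1 -67.3 -65.2]
side -1 109 43 [-68.5 -66.1 -61.7]
[-9.18291445  2.71507489 31.5703546 ]
the job is handed in; nothing more can be done
```

The job is handed in at about 24 s. Both panels are upright and the cover is pressed home, with the arm still gripping the knob and holding it down.

- **Panels:** I lifted each panel by its tab until the force jumped at the stop. In the wrist view their inner faces stayed within about 0.3 mm of vertical over their whole height, and the tabs were still upright at the end.
- **Fitting the cover:** I set the bare plywood cover square over the housing, lowered it until it touched the pin, and slid it along the housing. It dropped over the pin where the wrist camera had placed it, about +6 mm.
- **Pressing home:** Pressing down, I felt the collar spring. Then it stopped hard: the fingertips held at 90.6 mm while the force rose to about 32 N. That height puts the knob centre at about 106 mm, the fully home height.
- **Cover level:** The side camera read its plate top at 84.2–84.8 mm at all four corners, where 85 mm is expected. The wrist camera read about 1.5 mm low there, as it had earlier.
- **Remaining sideways force:** The wrist also reads about 10 N sideways along the housing while pressing. I took this as friction or a slight offset and left it.
- **Bystanders:** In the last side picture, the look-alikes, bottle, jar and screwdriver stand where they were. The flask and dishes were hidden behind the arm in that picture, and I saw no contact with them.

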